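# Clamp a moulding offcut in the cam jig

### The arm

A 6-joint arm with a two-finger parallel gripper is mounted at the origin on a cart in front of the work surface, level with it; the furniture and walls round the work are solid. World frame = base frame: x ahead of the robot, y to its left, z up, the work surface at z = 0. Lengths are in m, angles in rad, forces in N, time in s.
With the tool pointing down it reaches from about 0.425 to 0.95 m from the base axis. Payload 3.5 kg.
Tool frame: the origin (TCP) lies on the centre line of the jaws, within the pads' length; the fingertips stand 17 mm ahead of it and the grasp point (between the pads) lies 2 mm behind it; z points along the fingers, y is the line along which they close (so a half turn about z gives the same grasp; the last joint's range is limited). The gripper opens to 85 mm and grips with 20 to 120 N. Pads are 22 mm wide; open, the fingers measure 114 mm over their backs; the gripper's body (76 mm by 85 mm) begins 54 mm behind the grasp point. The pads swing forward as they close: fully open they stand 13 mm farther back than shut.
Start: joints at [-1.262, 0.286, 1.577, -0, 1.279, -0.15], TCP at [0.299, -0.605, 0.248] pointing down, gripper open.
Joint ranges: [-2.77, 2.77], [-0.9, 2.22], [0.21, 2.48], [-1.53, 4.67], [0.24, 2.81], [-2.84, 2.84]. Speed limits (rad/s): [2.79, 2.79, 3.14, 3.14, 3.14, 3.14].

### API

Orientations are given as a unit quaternion [x, y, z, w].
In Python, from plant import ctrl gives the robot as it stands. The module is installed in compiled form; this text tells all that it offers.
- The arm moves only by the tool drive_tool, never from a script. Its argument "moves" is a list of rows, each a list of 3 entries, a list of its own where there are three numbers: the turn, a rotation vector about the tool's x, y, z in rad, then the shift along the tool's x, y, z in m, then the finger opening in m, from 0 to 0.0854. A call has 1 to 5 rows; each row shifts and turns the commanded pose from where the row before left it, along the tool's axes as they then stand; what a row does not reach is not made up. A row lasts 1/8 s, in which the tool goes at most 62.5 mm and 10.7 degrees, less where a joint would pass 70% of its speed; a pose out of reach is approached as far as the arm can. A call with a gripper value outside its range is refused whole. The fingers move at their own pace and stop on an object; "grip_force" is the grip in N (left out, the last holds). Time passes only in rows, so rows that do not move let the fingers close. It gives the time, the measured TCP pose, the force, the opening and the grip force at its end, in the units of the state.
- ctrl.get_state(): the state, without advancing time (a new reading comes with each control period).
- ctrl.read_camera(name): name is "scene" or "top" or "wrist"; returns a dict with "image" (400x640x3 uint8, red, green, blue), "fx", "fy", "cx", "cy" (pixels), "R" (3x3) and "t" (3): a world point X has camera coordinates R X + t. Camera axes: x right, y down, z forward; pixel columns grow to the right and rows downward; lengths in m; the calibration is good to about 2 mm. The wrist camera is an equidistant fisheye: a pixel r from the principal point sees the ray r / f radians off the axis. A picture is of the moment at which its call begins. There is no depth.
- ctrl.sign_off(): hands the job in; it is judged then, once.
The state is a dict: "time": time; "qpos": joint angles; "dq": joint speeds; "joint_efforts": joint torques, N m; "eef_pos": TCP position; "tcp_rot": TCP orientation; "contact_force": force on the tool from outside, world axes, zero at the start; "wrist_torque": the same for the moment, N m; "opening": opening from 0.0 (shut) to 1.0 (fully open); "finger_force": force on a finger pad.
Only numpy, scipy, OpenCV 4.12 (cv2) and the standard library are available. Lean on these libraries where they do the work, as an engineer would, in place of code of your own. Each camera call takes 0.05 s, during which the arm holds its last target. There are 200 camera calls.

### The job

Lay the loose moulding offcut flat in the clamping jig, bead up, between the open jaw and the fence, and slide it along until its end is up against the jig's end stop. Then swing the red-handled cam lever over until it bears firmly on its rubber-tipped stop screw, without straining the screw (no more than 25 N on it), and leave the piece clamped like that. Do not disturb the pot, the tape roll or the wax tin.

Things in the scene. Friction and masses are not known exactly. Their poses are not given: they have to be found in the camera images.
- moulding_center (a point): Centre of the loose moulding offcut: pale wood, 44 mm wide (own x), 150 mm long (own y), 45 mm tall, so its flat underside is 22.5 mm below. Its long sides are upright and flat up to 36 mm above the underside; a bead 22 mm wide runs along the middle of the top. Both ends alike: either way round is right. About 0.18 kg. Lies bead up on the bench, z = 0, left of the jig.
- jig: Clamping jig, fixed: plywood board 200 mm (own x) by 240 mm (own y), 18 mm thick; origin at the centre of its underside, 4 mm above the bench's z = 0. At yaw 0 its x points away from the robot, y to the robot's left. A fence along y has its working face at x = 78 mm, top at jig z = 33; an end stop at the +y end has its face at y = 85 mm (x = 22 to 98), top at jig z = 42.
- jig_seat (a point): Where the offcut's centre comes when it is seated, lying on the board along jig y against fence and end stop: jig x = 56, y = 10 mm, 40.5 mm above jig z = 0. Axes as the jig's. With the lever open there is 7 to 10 mm of play across (x), between fence and jaw pad.
- jaw: Wooden jaw with a sprung cork-faced pad, 70 mm wide, centred at jig y = 0, top 33 mm above jig z = 0. Its cork face stands at jig x = 24 mm with the lever at 0 and advances to +x by 9.5 mm per rad of lever: it pushes the offcut home against the fence and holds it with about 12 to 26 N, but does not move it along y. Origin on the board, 24 mm behind the unloaded cork face.
- cam_lever (a joint): Cam lever's angle about its upright pivot (rad): 0 pointing to jig -x (open), growing clockwise from above; 1.57 points to jig +y. Starts at 0 to 0.25. Stiff (about 4.5 N at the handle, clamping adds up to 2.5 N), stays where left. Its stop comes somewhere between 1.35 and 1.75: the stop screw is set differently each time and the setting is not measured.
- lever_pivot (a point): A point on the lever's upright pivot axis, at jig x = -34, y = 0 mm, on the top of the board (18 mm above jig z = 0).
- lever_handle (a point): Middle of the lever's red upright handle: a cylinder 20 mm in diameter, 50 mm tall (25 mm above and below this point), 100 mm from the pivot, its middle 65 mm above jig z = 0. It stands on the lever's end: a steel bar 16 mm wide, 6 mm thick, its top 40 mm above jig z = 0.
- stop_block: Aluminium block 20 x 24 mm on the jig, centred at jig x = 8, y = 65 mm, top 48 mm above jig z = 0 (origin at jig x = 0, y = 65, on the board). Its adjustable brass screw points to jig -x, 37 mm above jig z = 0, and ends in a black rubber bumper 12 mm across that the bar meets 65 mm from the pivot. The bumper gives 1 mm per 10 N, up to 4 mm; 1 N on it is felt as 0.65 N at the handle.
- gilding_pot: Small round pot with a red lid, 58 mm in diameter, 50 mm tall, on the bench at the right in front; origin under its centre. Bystander.
- tape_roll: Roll of cream masking tape lying flat, 100 mm across, 24 mm tall, on the bench left of the jig; origin under its centre. Bystander.
- wax_tin: Round green tin, 77 mm across, 30 mm tall, on the bench at the left in front; origin under its centre. Bystander.

How it is judged:
On the way, in this order (a step that is already met when the one before it is completed fails the run):
1. the offcut lies flat in the jig, up against the end stop (within about 2 mm), with the lever still open (x of moulding_center in the frame of jig between 0.044 and 0.0585 m and y of moulding_center in the frame of jig between 0.0078 and 0.013 m and z of moulding_center in the frame of jig between 0.037 and 0.044 m and angle between the y axis of moulding_center and the y axis of jig, either way round below 0.12 rad and angle between moulding_center's own z axis and vertical below 0.05 rad and value of joint cam_lever below 0.6 rad), for 0.2 s.
2. the lever is swung over and bears on its bumper with more than 3 N (contact force between cam_lever and stop_block above 3 N and value of joint cam_lever above 1.3 rad), for 0.15 s.
At the end, for the whole second after the job is handed in: The offcut lies flat in the jig against the fence (within 2.5 mm) and the end stop (within about 2 mm), aligned within 0.03 rad, the jaw holding it with more than 8 N; the lever has been left over, still bearing on its bumper with more than 0.5 N; everything is at rest and let go (x of moulding_center in the frame of jig between 0.0535 and 0.0585 m and y of moulding_center in the frame of jig between 0.0078 and 0.013 m and z of moulding_center in the frame of jig between 0.037 and 0.044 m and angle between the y axis of moulding_center and the y axis of jig, either way round below 0.03 rad and angle between moulding_center's own z axis and vertical below 0.05 rad and contact force between jaw and moulding above 8 N and contact force between cam_lever and stop_block above 0.5 N and value of joint cam_lever above 1.3 rad and linear speed of moulding below 0.02 m/s); the robot touches nothing.
It fails at once if the stop screw is strained: more than 25 N between lever and stop (contact force between cam_lever and stop_block above 25 N).
It fails at once if the pot is pushed more than 15 mm from its place (distance of gilding_pot from where it was at the start of the episode above 0.015 m).
It fails at once if the tape roll is pushed more than 15 mm from its place (distance of tape_roll from where it was at the start of the episode above 0.015 m).
It fails at once if the wax tin is pushed more than 15 mm from its place (distance of wax_tin from where it was at the start of the episode above 0.015 m).
It also fails if it takes over 72 s, if anything falls off the work surface, if the arm or the gripper's body presses on something with over 40 N, if the wrist force passes 120 N, or if a joint passes its speed limit or range.

## Working session

There is one attempt and no reset: what is moved stays moved. The work goes in short steps, Python scripts to look and compute and a tool call to move; the robot and the scene stay as the last step left them, time stands still between calls to the robot, and variables do not carry over. Pictures are saved under pics/ and viewed, at most 10 in all, crops included, and the job is handed in when it is done.

Besides the shell and the picture viewer there is one more tool, called after "Request:" as a command line: name --argument value ..., lists and objects as JSON in quotes. drive_tool: Moves the arm, as the interface text tells. Its arguments: {"type":"object","properties":{"moves":{"type":"array","items":{"type":"array"}},"grip_force":{"type":"number"}},"required":["moves"]}

```bash
mkdir -p pics; cat > h.py <<'E'
import numpy as np, cv2
from scipy.spatial.transform import Rotation as Rn
from plant import ctrl
def cam(n,save=None):
    c=ctrl.read_camera(n); c['R']=np.array(c['R']);c['t']=np.array(c['t']);c['name']=n
    if save: cv2.imwrite(f'pics/{save}.png',cv2.cvtColor(c['image'],cv2.COLOR_RGB2BGR))
    return c
def ray(c,u,v):
    x=(u-c['cx'])/c['fx'];y=(v-c['cy'])/c['fy']
    if c['name']=='wrist':
        r=np.hypot(x,y); s=np.sin(r)/r if r>1e-9 else 1; d=np.array([x*s,y*s,np.cos(r)])
    else: d=np.array([x,y,1.])
    return -c['R'].T@c['t'], c['R'].T@d/np.linalg.norm(d)
def plane(c,u,v,z):
    o,d=ray(c,u,v); return o+d*(z-o[2])/d[2]
def cross(a,b):
    (o,d),(p,e)=a,b
    s=np.linalg.lstsq(np.c_[d,-e],p-o,rcond=None)[0]
    A=o+d*s[0];B=p+e*s[1]; return (A+B)/2,np.linalg.norm(A-B)
E
python3 - <<'E'
from h import *
for n in('scene','top'):
    c=cam(n,n+'0'); print(n,c['fx'],c['cx'],c['cy'],(-c['R'].T@c['t']).round(3))
s=ctrl.get_state();print(s)
E
```

```text
scene 369.67161695990796 319.99452560294657 197.6660676843385 [ 1.187 -0.104  1.096]
top 377.2764724287894 326.42649333651315 190.48002502272698 [0.387 0.066 1.3  ]
{'time': 0.1, 'qpos': array([-1.26194642e+00,  2.87059217e-01,  1.57800934e+00, -7.11956667e-06,
        1.27858534e+00, -1.50030914e-01]), 'dq': array([ 0.00248279, -0.00024036, -0.00206392,  0.00058543,  0.00057033,
        0.00028514]), 'joint_efforts': array([ 1.93234082e-03, -4.07290113e+01, -2.93700331e+01, -1.35316618e-04,
        3.36457037e-03,  5.20750536e-07]), 'eef_pos': array([ 0.2988265 , -0.60464151,  0.24710887]), 'tcp_rot': array([ 9.73793065e-01,  2.27433517e-01, -8.51523816e-05, -1.02710525e-03]), 'contact_force': array([-0.17136024,  0.74063447,  0.56891691]), 'wrist_torque': array([-0.00170674,  0.00832086,  0.04511478]), 'finger_force': 0.0, 'opening': 0.9964022931863156}
```

View pics/scene0.png

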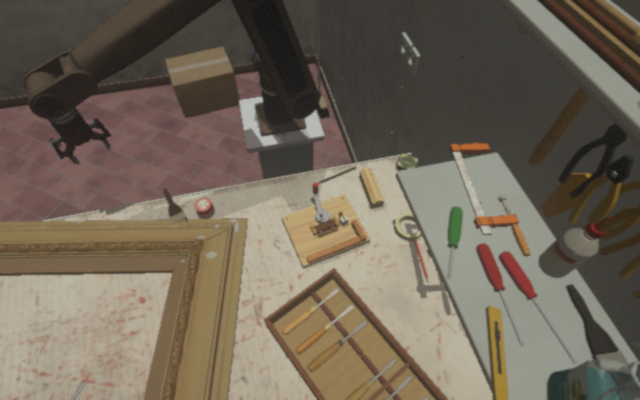

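View pics/top0.png

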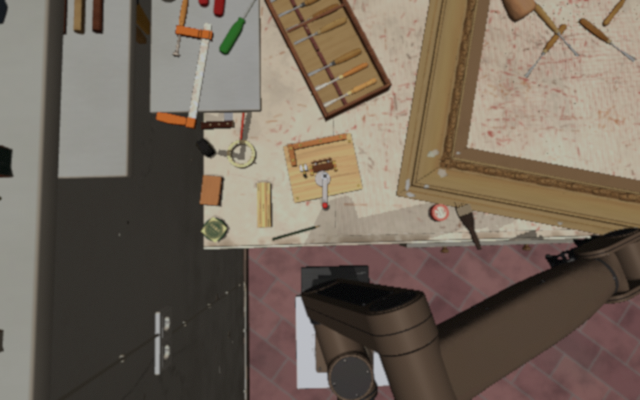

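The scene view shows the jig at about (325,228), the offcut at (371,187), the tape at (407,228) and the pot at (204,206). The top view (up = +x, left = +y) shows the jig at (323,167), offcut at (264,204), tape at (241,154), tin at (215,229), pot at (439,212) and lever handle at (325,206).

```bash
python3 - <<'E'
from h import *
a=cv2.imread('pics/top0.png')[125:245,195:375];b=cv2.imread('pics/scene0.png')[140:280,265:435]
cv2.imwrite('pics/topc.png',cv2.resize(a,None,fx=4.4,fy=4.4,interpolation=cv2.INTER_CUBIC))
cv2.imwrite('pics/scenec.png',cv2.resize(b,None,fx=4,fy=4,interpolation=cv2.INTER_CUBIC))
E
```

```text
(no output)
```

View pics/topc.png

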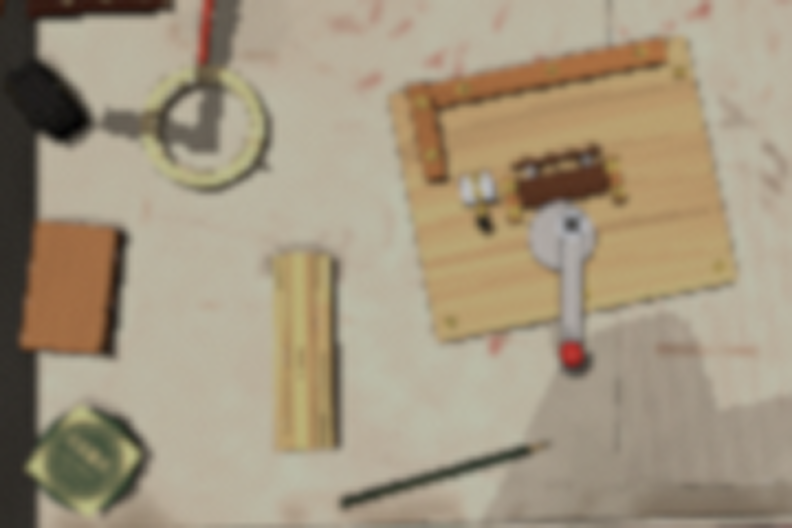

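View pics/scenec.png

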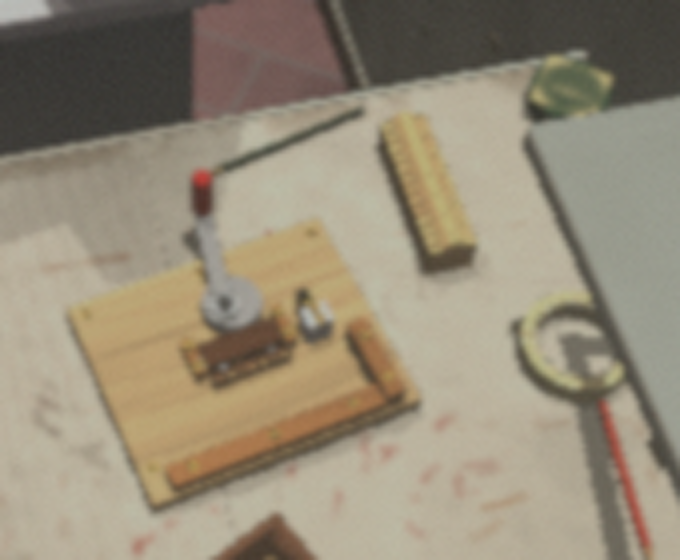

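```bash
python3 - <<'E'
from h import *
T,S=cam('top'),cam('scene')
def t(u,v):return ray(T,195+(u+.5)/4.4-.5,125+(v+.5)/4.4-.5)
def s(u,v):return ray(S,265+(u+.5)/4-.5,140+(v+.5)/4-.5)
P={'+x+y':((392,95),(418,405)),'+x-y':((685,37),(155,507)),'-x-y':((735,282),(70,312)),'-x+y':((437,340),(318,220)),
'm+x':((304,250),(453,243)),'m-x':((304,449),(405,113)),'handle':((571,352),(202,175))}
Q={}
for k,(a,b) in P.items():
    p,e=cross(t(*a),s(*b));Q[k]=p;print(k,p.round(4),round(e,4))
def at(r,z): o,d=r; return (o+d*(z-o[2])/d[2])[:2]
for nm,f,i in(('top',t,0),('scene',s,1)):
    C=[at(f(*P[k][i]),.022) for k in('+x+y','+x-y','-x-y','-x+y')]
    c=np.mean(C,0);y=(C[0]+C[3]-C[1]-C[2])/2;x=(C[0]+C[1]-C[2]-C[3])/2
    print(nm,'jig',c.round(4),'yaw',np.arctan2(-y[0],y[1]).round(3),np.arctan2(x[1],x[0]).round(3),np.linalg.norm(x).round(3),np.linalg.norm(y).round(3))
    a=at(f(*P['m+x'][i]),.045);b=at(f(*P['m-x'][i]),.045);print('mould',((a+b)/2).round(4),np.linalg.norm(a-b).round(3),np.arctan2(*(a-b)[::-1]).round(3))
    print('handle',at(f(*P['handle'][i]),.094).round(4))
for nm,uv,z in(('tape',(205,127),.024),('tin',(87,460),.03)):print(nm,at(t(*uv),z).round(3))
E
```

```text
+x+y [0.6612 0.1871 0.0127] 0.0032
+x-y [ 0.7012 -0.0438  0.0157] 0.0013
-x-y [ 0.5062 -0.077   0.0128] 0.0028
-x+y [0.4668 0.1551 0.0201] 0.0038
m+x [0.5363 0.2532 0.0494] 0.0015
m-x [0.3866 0.2565 0.0461] 0.0001
handle [0.4507 0.0532 0.0969] 0.0029
top jig [0.583  0.0569] yaw 0.169 0.161 0.196 0.234
mould [0.4618 0.2557] 0.15 -0.014
handle [0.4511 0.0546]
scene jig [0.5872 0.0531] yaw 0.178 0.163 0.198 0.233
mould [0.4596 0.2554] 0.148 -0.02
handle [0.4482 0.0523]
tape [0.638 0.333]
tin [0.383 0.423]
```

```bash
cat >> h.py <<'E'
def pose():
    s=ctrl.get_state(); R=Rn.from_quat(s['tcp_rot']).as_matrix(); return np.array(s['eef_pos']),np.arctan2(R[1,0],R[0,0]),R
def plan(*wps,g=0.085,dl=.056,da=.17):
    p,psi,R=pose(); Rr=R
    print('at',p.round(4),round(psi,3))
    for x,y,z,w in wps:
        tgt=np.array([x,y,z]); Rt=(Rn.from_euler('z',w)*Rn.from_euler('x',np.pi)).as_matrix()
        rv=Rn.from_matrix(Rr.T@Rt).as_rotvec(); n=int(max(1,np.ceil(np.linalg.norm(tgt-p)/dl),np.ceil(np.linalg.norm(rv)/da)))
        d=(tgt-p)/n
        for i in range(n):
            print([[round(v,3) for v in rv/n],[round(v,4) for v in Rr.T@d],g]); Rr=Rr@Rn.from_rotvec(rv/n).as_matrix()
        p,psi=tgt,w; print('-')
E
python3 -c "
from h import *
plan((.58,-.30,.32,1.2),(.50,.12,.34,2.2))"
```

```text
at [ 0.2989 -0.6048  0.2474] 0.459
[[np.float64(-0.0), np.float64(-0.0), np.float64(-0.093)], [np.float64(0.0484), np.float64(-0.0186), np.float64(-0.009)], 0.085]
[[np.float64(-0.0), np.float64(-0.0), np.float64(-0.093)], [np.float64(0.0499), np.float64(-0.0141), np.float64(-0.009)], 0.085]
[[np.float64(-0.0), np.float64(-0.0), np.float64(-0.093)], [np.float64(0.051), np.float64(-0.0094), np.float64(-0.009)], 0.085]
[[np.float64(-0.0), np.float64(-0.0), np.float64(-0.093)], [np.float64(0.0516), np.float64(-0.0046), np.float64(-0.0091)], 0.085]
[[np.float64(-0.0), np.float64(-0.0), np.float64(-0.093)], [np.float64(0.0518), np.float64(0.0002), np.float64(-0.0091)], 0.085]
[[np.float64(-0.0), np.float64(-0.0), np.float64(-0.093)], [np.float64(0.0516), np.float64(0.005), np.float64(-0.0091)], 0.085]
[[np.float64(-0.0), np.float64(-0.0), np.float64(-0.093)], [np.float64(0.0509), np.float64(0.0097), np.float64(-0.0091)], 0.085]
[[np.float64(-0.0), np.float64(-0.0), np.float64(-0.093)], [np.float64(0.0498), np.float64(0.0144), np.float64(-0.0091)], 0.085]
-
[[np.float64(0.0), np.float64(0.
[... 290 characters left out ...]
64(0.0509), np.float64(-0.0163), np.float64(-0.0025)], 0.085]
[[np.float64(0.0), np.float64(0.0), np.float64(-0.125)], [np.float64(0.0525), np.float64(-0.0098), np.float64(-0.0025)], 0.085]
[[np.float64(0.0), np.float64(0.0), np.float64(-0.125)], [np.float64(0.0534), np.float64(-0.0032), np.float64(-0.0025)], 0.085]
[[np.float64(0.0), np.float64(0.0), np.float64(-0.125)], [np.float64(0.0533), np.float64(0.0035), np.float64(-0.0025)], 0.085]
[[np.float64(0.0), np.float64(0.0), np.float64(-0.125)], [np.float64(0.0525), np.float64(0.0101), np.float64(-0.0025)], 0.085]
[[np.float64(0.0), np.float64(0.0), np.float64(-0.125)], [np.float64(0.0508), np.float64(0.0166), np.float64(-0.0025)], 0.085]
-
```

Request:
drive_tool --moves '[[[0, 0, -0.093], [0.048, -0.019, -0.009], 0.085], [[0, 0, -0.093], [0.05, -0.014, -0.009], 0.085], [[0, 0, -0.093], [0.051, -0.009, -0.009], 0.085], [[0, 0, -0.093], [0.052, -0.005, -0.009], 0.085], [[0, 0, -0.093], [0.052, 0, -0.009], 0.085]]'

```text
time: 0.82
eef_pos: [0.4752, -0.4123, 0.2934]
tcp_rot: [0.895, 0.447, 0.0, -0.0]
contact_force: [1.1, -0.8, -0.1]
opening: 1.0
finger_force: 0.0
```

Request:
drive_tool --moves '[[[0, 0, -0.093], [0.052, 0.005, -0.009], 0.085], [[0, 0, -0.093], [0.051, 0.01, -0.009], 0.085], [[0, 0, -0.093], [0.05, 0.014, -0.009], 0.085], [[0, 0, -0.125], [0.045, -0.028, -0.0025], 0.085], [[0, 0, -0.125], [0.0485, -0.0225, -0.0025], 0.085]]'

```text
time: 1.45
eef_pos: [0.5597, -0.1924, 0.3248]
tcp_rot: [0.746, 0.666, -0.0, -0.0]
contact_force: [-0.5, 1.1, 0.1]
opening: 0.995
finger_force: 0.0
```

Request:
drive_tool --moves '[[[0, 0, -0.125], [0.051, -0.016, -0.0025], 0.085], [[0, 0, -0.125], [0.0525, -0.01, -0.0025], 0.085], [[0, 0, -0.125], [0.053, -0.003, -0.0025], 0.085], [[0, 0, -0.125], [0.053, 0.0035, -0.0025], 0.085], [[0, 0, -0.125], [0.0525, 0.01, -0.0025], 0.085]]'

```text
time: 2.08
eef_pos: [0.5084, 0.0692, 0.3378]
tcp_rot: [0.506, 0.863, 0.0, 0.0]
contact_force: [0.9, -0.2, 0.0]
opening: 0.995
finger_force: 0.0
```

Request:
drive_tool --moves '[[[0, 0, -0.125], [0.051, 0.017, -0.0025], 0.085], [[0, 0, 0], [0, 0, 0], 0.085]]'

```text
time: 2.33
eef_pos: [0.4983, 0.1233, 0.3406]
tcp_rot: [0.45, 0.893, 0.0, 0.0]
contact_force: [0.3, 0.6, -0.7]
opening: 0.995
finger_force: 0.0
```

```bash
python3 -c "
from h import *
print(pose()[:2],ctrl.get_state()['time'],ctrl.get_state()['contact_force'])
c=cam('wrist','w1');print(c['fx'],c['cx'],c['cy'],(-c['R'].T@c['t']).round(3),c['R'].round(2))
def proj(X):
    q=c['R']@np.array(X)+c['t'];r=np.arccos(q[2]/np.linalg.norm(q));n=np.hypot(*q[:2]);return (c['cx']+c['fx']*r*q[0]/n,c['cy']+c['fy']*r*q[1]/n)
print('jig',proj((.585,.055,.022)),'mould',proj((.461,.2555,.045)))
np.savez('w1.npz',R=c['R'],t=c['t'],f=c['fx'],cx=c['cx'],cy=c['cy'])"
```

```text
(array([0.498266  , 0.12330072, 0.34061215]), np.float64(2.208310818879076)) 2.325 [ 0.27070017  0.56614004 -0.69784177]
309.70691628693146 319.80027271190266 198.28658633007493 [0.449 0.188 0.466] [[ 0.8   0.6   0.  ]
 [ 0.57 -0.76  0.31]
 [ 0.19 -0.25 -0.95]]
jig (np.float64(338.80239018783857), np.float64(223.72739755335746)) mould (np.float64(356.88402069238674), np.float64(65.87256968859614))
```

View pics/w1.png

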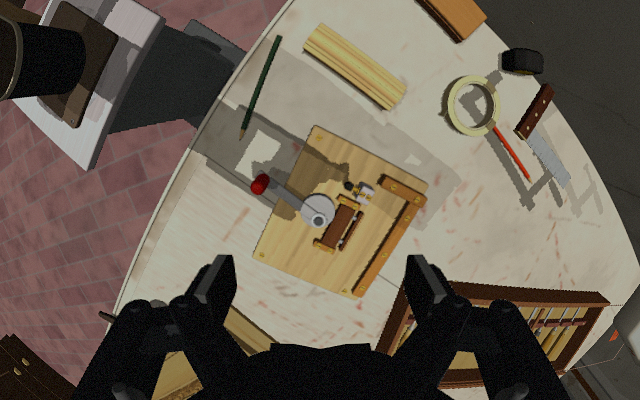

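The wrist view shows jig board corners at about (317,125), (428,184), (362,297), (253,257), the fence ending near (356,291), the handle at (260,184), and the offcut from (312,36) to (400,97).

```bash
python3 - <<'E'
from h import *
z=np.load('w1.npz');c=dict(R=z['R'],t=z['t'],fx=float(z['f']),fy=float(z['f']),cx=float(z['cx']),cy=float(z['cy']),name='wrist')
im=cv2.imread('pics/w1.png');hsv=cv2.cvtColor(im,cv2.COLOR_BGR2HSV)
m=cv2.inRange(hsv,(14,70,70),(32,255,255))
n,l,st,ce=cv2.connectedComponentsWithStats(cv2.morphologyEx(m,cv2.MORPH_OPEN,np.ones((3,3))))
for (u,v),nm,zz in(((340,55),'mould',.036),((290,245),'board',.022)):
    k=l[v,u]; print(nm,k,st[k])
    cn=max(cv2.findContours((l==k).astype(np.uint8),0,1)[0],key=cv2.contourArea)[:,0]
    W=np.array([plane(c,u,v,zz)[:2] for u,v in cn])
    r=cv2.minAreaRect((W*1000).astype(np.float32)); print('rect',r)
for nm,P,zz in(('board',[(428,184),(362,297),(253,257),(317,125)],.022),):
    C=[plane(c,*q,zz)[:2] for q in P];x=(C[0]+C[1]-C[2]-C[3])/2;y=(C[0]+C[3]-C[1]-C[2])/2
    print(nm,np.round(C,4),np.mean(C,0).round(4),np.linalg.norm(x).round(3),np.linalg.norm(y).round(3),np.arctan2(x[1],x[0]).round(3),np.arctan2(-y[0],y[1]).round(3))
# height check with the top view for moulding ends
T=cam('top')
for a,b in(((304,250),(400,97)),((304,449),(312,36))):
    p,e=cross(ray(T,195+(a[0]+.5)/4.4-.5,125+(a[1]+.5)/4.4-.5),ray(c,*b));print('mould end',p.round(4),round(e,4))
cv2.imwrite('pics/w1c.png',cv2.resize(im[110:310,235:445],None,fx=3,fy=3,interpolation=cv2.INTER_CUBIC)[:600])
E
```

```text
mould 2 [ 303   23  103   87 3396]
rect ((459.83892822265625, 255.62974548339844), (152.80111694335938, 44.65803146362305), 0.24800431728363037)
board 11 [  253   125   175   175 14996]
rect ((587.6512451171875, 56.46844482421875), (210.4340362548828, 239.00572204589844), 10.106813430786133)
board [[ 0.6574  0.1895]
 [ 0.7055 -0.0321]
 [ 0.5085 -0.0773]
 [ 0.4678  0.1568]] [0.5848 0.0592] 0.197 0.232 0.199 0.193
mould end [0.5405 0.2621 0.0113] 0.0051
mould end [0.3865 0.257  0.0302] 0.0039
```

View pics/w1c.png

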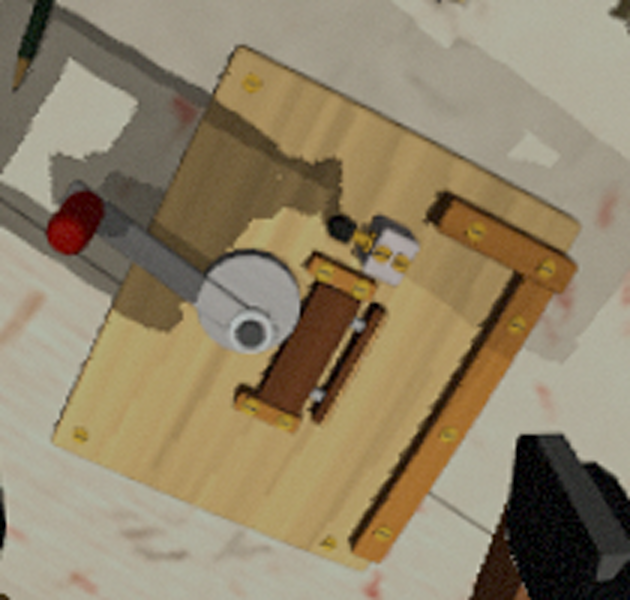

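The crop shows board corners at crop (238,45), (580,225), (372,570), (52,438), fence inner top edge from (350,547) to (520,272), end stop inner edge (432,220)–(520,268), cork pad front edge (384,308)–(322,422).

```bash
python3 - <<'E'
from h import *
z=np.load('w1.npz');c=dict(R=z['R'],t=z['t'],fx=float(z['f']),fy=float(z['f']),cx=float(z['cx']),cy=float(z['cy']),name='wrist')
q=lambda u,v,h:plane(c,235+(u+.5)/3-.5,110+(v+.5)/3-.5,h)[:2]
C=[q(580,225,.022),q(372,570,.022),q(52,438,.022),q(238,45,.022)]
x=(C[0]+C[1]-C[2]-C[3])/2;y=(C[0]+C[3]-C[1]-C[2])/2
o=np.mean(C,0);print(o.round(4),np.linalg.norm(x).round(3),np.linalg.norm(y).round(3),np.arctan2(x[1],x[0]).round(3),np.arctan2(-y[0],y[1]).round(3))
f1,f2=q(350,547,.037),q(520,272,.037);d=f2-f1;print('fence',f1,f2,np.arctan2(-d[0],d[1]))
for yaw in(.17,.18):
    R=np.array([[np.cos(yaw),-np.sin(yaw)],[np.sin(yaw),np.cos(yaw)]])
    for nm,p in(('f1',f1),('f2',f2),('stopface a',q(432,220,.046)),('stopface b',q(520,268,.046)),('pad a',q(384,308,.037)),('pad b',q(322,422,.037)),('pivot',q(250,331,.05)),('handletop',q(87,207,.094))):
        print(yaw,nm,(R.T@(p-o)).round(4))
E
```

```text
[0.5831 0.0568] 0.199 0.234 0.177 0.189
fence [ 0.67495543 -0.02692232] [0.64187828 0.15109289] 0.18371567056561158
0.17 f1 [ 0.0764 -0.098 ]
0.17 f2 [0.0739 0.083 ]
0.17 stopface a [0.0172 0.087 ]
0.17 stopface b [0.0689 0.0862]
0.17 pad a [0.0211 0.0353]
0.17 pad b [ 0.0237 -0.0345]
0.17 pivot [-0.0352 -0.0008]
0.17 handletop [-0.1288  0.0342]
0.18 f1 [ 0.0754 -0.0988]
0.18 f2 [0.0747 0.0823]
0.18 stopface a [0.0181 0.0868]
0.18 stopface b [0.0698 0.0855]
0.18 pad a [0.0215 0.0351]
0.18 pad b [ 0.0233 -0.0348]
0.18 pivot [-0.0352 -0.0004]
0.18 handletop [-0.1285  0.0355]
```

```bash
sed -i 's/print(\[\[round(v,3) for v in rv\/n\],\[round(v,4) for v in Rr.T@d\],g\])/print((rv\/n).round(3).tolist(),(Rr.T@d).round(4).tolist())/' h.py; python3 -c "
from h import *
plan((.46,.2555,.15,3.13),(.46,.2555,.034,3.13))"
```

```text
at [0.4991 0.1206 0.3402] 2.203
[-0.0, 0.0, -0.154] [0.022, 0.0081, 0.0317]
[-0.0, 0.0, -0.154] [0.0205, 0.0113, 0.0317]
[-0.0, 0.0, -0.154] [0.0185, 0.0144, 0.0317]
[-0.0, 0.0, -0.154] [0.0161, 0.017, 0.0317]
[-0.0, 0.0, -0.154] [0.0133, 0.0193, 0.0317]
[-0.0, 0.0, -0.154] [0.0101, 0.0211, 0.0317]
-
[0.0, 0.0, -0.0] [0.0, -0.0, 0.0387]
[0.0, 0.0, -0.0] [0.0, -0.0, 0.0387]
[0.0, 0.0, -0.0] [0.0, -0.0, 0.0387]
-
```

Request:
drive_tool --moves '[[[0, 0, -0.154], [0.022, 0.008, 0.032], 0.085], [[0, 0, -0.154], [0.0205, 0.011, 0.032], 0.085], [[0, 0, -0.154], [0.0185, 0.0145, 0.032], 0.085], [[0, 0, -0.154], [0.016, 0.017, 0.032], 0.085], [[0, 0, -0.154], [0.013, 0.019, 0.031], 0.085]]'

```text
time: 3.05
eef_pos: [0.4673, 0.2313, 0.18]
tcp_rot: [0.083, 0.997, -0.0, -0.0]
contact_force: [0.5, -0.3, 0.5]
opening: 0.994
finger_force: 0.0
```

Request:
drive_tool --moves '[[[0, 0, -0.154], [0.01, 0.021, 0.032], 0.085], [[0, 0, 0], [0, 0, 0], 0.085], [[0, 0, 0], [0, 0, 0], 0.085]]'

```text
time: 3.42
eef_pos: [0.4617, 0.2537, 0.1501]
tcp_rot: [0.009, 1.0, -0.0, 0.001]
contact_force: [-0.0, 0.6, 0.4]
opening: 0.998
finger_force: 0.0
```

```bash
python3 - <<'E'
from h import *
print(pose()[:2])
c=cam('wrist','w2');im=cv2.cvtColor(c['image'],cv2.COLOR_RGB2BGR)
hsv=cv2.cvtColor(im,cv2.COLOR_BGR2HSV)
m=cv2.morphologyEx(cv2.inRange(hsv,(14,70,70),(32,255,255)),cv2.MORPH_OPEN,np.ones((3,3)))
q=c['R']@np.array([.46,.2555,.036])+c['t'];r=np.arccos(q[2]/np.linalg.norm(q))*c['fx']/np.hypot(*q[:2]);u,v=int(c['cx']+q[0]*r),int(c['cy']+q[1]*r);print(u,v)
n,l,st,ce=cv2.connectedComponentsWithStats(m);k=l[v,u];print(k,st[k])
cn=max(cv2.findContours((l==k).astype(np.uint8),0,1)[0],key=cv2.contourArea)[:,0]
for zz in(.036,.045):print(cv2.minAreaRect(np.array([plane(c,u,v,zz)[:2]*1000 for u,v in cn],np.float32)))
plan((.46,.2555,.034,3.13))
E
```

```text
(array([0.4617301 , 0.25369429, 0.15013291]), np.float64(3.123416665640729))
321 199
5 [ 294  105   57  178 9312]
((462.0912170410156, 256.6814880371094), (156.46774291992188, 44.12660598754883), 0.4156838357448578)
((459.00518798828125, 256.6192626953125), (150.5844268798828, 42.467403411865234), 0.41567492485046387)
at [0.4621 0.2538 0.1508] 3.124
[0.0, 0.001, -0.002] [0.0008, 0.0005, 0.0389]
[0.0, 0.001, -0.002] [0.0008, 0.0005, 0.0389]
[0.0, 0.001, -0.002] [0.0007, 0.0005, 0.0389]
-
```

View pics/w2.png

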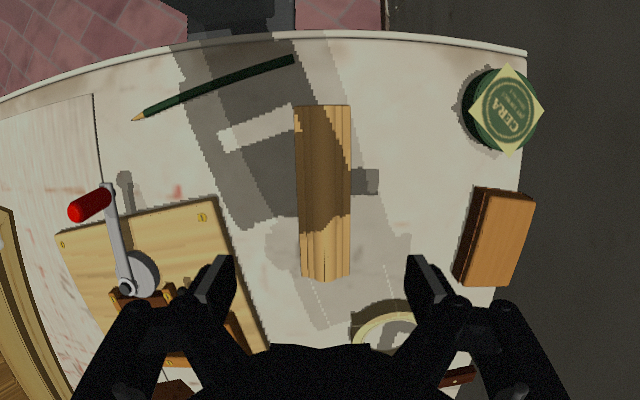

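The wrist view shows the offcut centred at about (322,193), between the open fingers; its size at the given height checks (150 x 44 mm), centre (0.460, 0.2565).

Request:
drive_tool --moves '[[[0, 0, -0.018], [0.002, 0.0027, 0.039], 0.085], [[0, 0, 0], [0, 0, 0.039], 0.085], [[0, 0, 0], [0, 0, 0.0385], 0.085], [[0, 0, 0], [0, 0, 0], 0.085]]'

```text
time: 3.98
eef_pos: [0.4575, 0.2561, 0.0313]
tcp_rot: [-0.0, 1.0, -0.001, -0.002]
contact_force: [0.2, -0.1, 0.1]
opening: 0.99
finger_force: 0.0
```

Request:
drive_tool --moves '[[[0, 0, 0], [0, 0, 0], 0.04], [[0, 0, 0], [0, 0, 0], 0.035], [[0, 0, 0], [0, 0, 0], 0.035], [[0, 0, 0], [0, 0, 0], 0.035], [[0, 0, 0], [0, 0, 0], 0.035]]' --grip_force 40

```text
time: 4.6
eef_pos: [0.4604, 0.2579, 0.0353]
tcp_rot: [-0.002, 1.0, 0.0, 0.002]
contact_force: [-0.3, -0.7, 6.2]
opening: 0.502
finger_force: 43.3
```

Request:
drive_tool --moves '[[[0, 0, 0], [0, 0, -0.02], 0.035], [[0, 0, 0], [0, 0, -0.04], 0.035], [[0, 0, 0], [0, 0, -0.05], 0.035], [[0, 0, 0], [0, 0, 0], 0.035]]'

```text
time: 5.1
eef_pos: [0.4615, 0.2586, 0.148]
tcp_rot: [-0.002, 1.0, 0.002, 0.005]
contact_force: [0.8, 0.1, -1.9]
opening: 0.506
finger_force: 42.4
```

```bash
python3 -c "
from h import *
plan((.634,.058,.15,1.748),da=.16)"
```

```text
at [0.4615 0.2586 0.148 ] -3.138
[0.001, 0.001, 0.155] [-0.0191, -0.0224, -0.0001]
[0.001, 0.001, 0.155] [-0.0223, -0.0191, -0.0001]
[0.001, 0.001, 0.155] [-0.025, -0.0155, -0.0001]
[0.001, 0.001, 0.155] [-0.0271, -0.0114, -0.0001]
[0.001, 0.001, 0.155] [-0.0285, -0.0071, -0.0001]
[0.001, 0.001, 0.155] [-0.0293, -0.0026, -0.0001]
[0.001, 0.001, 0.155] [-0.0293, 0.002, -0.0001]
[0.001, 0.001, 0.155] [-0.0287, 0.0065, -0.0002]
[0.001, 0.001, 0.155] [-0.0273, 0.0108, -0.0002]
-
```

Request:
drive_tool --moves '[[[0, 0.001, 0.155], [-0.019, -0.0225, 0], 0.035], [[0, 0.001, 0.155], [-0.0225, -0.019, 0], 0.035], [[0, 0.001, 0.155], [-0.025, -0.0155, 0], 0.035], [[0, 0.001, 0.155], [-0.027, -0.0115, 0], 0.035], [[0, 0.001, 0.155], [-0.0285, -0.007, 0], 0.035]]'

```text
time: 5.72
eef_pos: [0.5536, 0.1452, 0.1406]
tcp_rot: [0.379, 0.925, -0.001, -0.004]
contact_force: [0.3, 0.7, -1.9]
opening: 0.506
finger_force: 42.3
```

Request:
drive_tool --moves '[[[0, 0, 0.155], [-0.0295, -0.0025, 0], 0.035], [[0, 0, 0.155], [-0.0295, 0.002, 0], 0.035], [[0, 0, 0.155], [-0.0285, 0.0065, 0], 0.035], [[0, 0, 0.155], [-0.027, 0.011, 0], 0.035], [[0, 0, 0], [0, 0, 0.02], 0.035]]'

```text
time: 6.35
eef_pos: [0.6329, 0.0557, 0.122]
tcp_rot: [0.642, 0.767, -0.0, -0.001]
contact_force: [0.3, -0.4, -1.2]
opening: 0.503
finger_force: 42.3
```

Request:
drive_tool --moves '[[[0, 0, 0], [0, 0, 0], 0.035], [[0, 0, 0], [0, 0, 0], 0.035]]'

```text
time: 6.6
eef_pos: [0.6301, 0.0582, 0.1208]
tcp_rot: [0.64, 0.768, -0.001, -0.003]
contact_force: [0.4, 0.1, -1.5]
opening: 0.5
finger_force: 42.2
```

```bash
python3 - <<'E'
from h import *
p,psi,R=pose();print(p,psi,R.round(3))
c=cam('wrist','w3');np.savez('w3.npz',R=c['R'],t=c['t'],f=c['fx'],cx=c['cx'],cy=c['cy'])
im=cv2.imread('pics/w3.png');cv2.imwrite('pics/w3c.png',cv2.resize(im[40:340,160:480],None,fx=2,fy=2,interpolation=cv2.INTER_CUBIC))
E
```

```text
[0.63007127 0.05816771 0.12078019] 1.7514618609520343 [[-0.18   0.984 -0.007]
 [ 0.984  0.18   0.002]
 [ 0.003 -0.007 -1.   ]]
```

View pics/w3c.png

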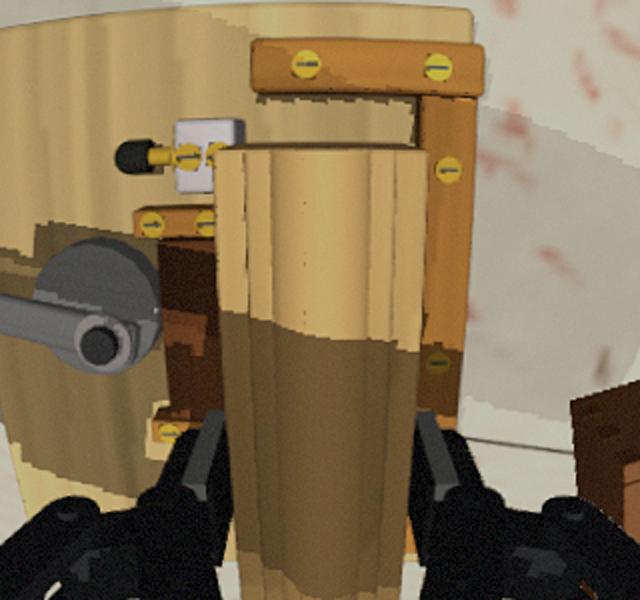

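The crop shows the held offcut's far end at crop (217,152)–(427,150), end stop inner edge y≈95 from x 252 to 483, fence outer edge x≈476→463, fence inner top edge about (421,98), stop block (175–245,120–192).

```bash
python3 - <<'E'
from h import *
z=np.load('w3.npz');c=dict(R=z['R'],t=z['t'],fx=float(z['f']),fy=float(z['f']),cx=float(z['cx']),cy=float(z['cy']),name='wrist')
q=lambda u,v,h:plane(c,160+(u+.5)/2-.5,40+(v+.5)/2-.5,h)[:2]
print('cam',(-c['R'].T@c['t']).round(4))
a,b=q(476,105,.037),q(463,350,.037);d=a-b;print('fence yaw outer',np.arctan2(-d[0],d[1]))
a,b=q(252,94,.046),q(483,97,.046);d=b-a;print('stop yaw',np.arctan2(d[1],d[0]),np.linalg.norm(d))
s,t=q(217,152,.1218),q(427,150,.1218);d=t-s;print('mould yaw',np.arctan2(d[1],d[0]),np.linalg.norm(d),'TCP yaw',pose()[1]-np.pi/2)
l,r=q(229,450,.1218),q(414,420,.1218)
for yaw in(.177,.19):
    R=np.array([[np.cos(yaw),-np.sin(yaw)],[np.sin(yaw),np.cos(yaw)]])
    for nm,p in(('stop in L',a),('stop in R',b),('fence in',q(421,99,.037)),('fence out1',q(476,105,.037)),('fence out2',q(463,350,.037)),('board +x+y',q(471,10,.022)),('block+x+y',q(245,120,.052)),('block-x-y',q(175,192,.052)),('mould l',s),('mould r',t),('TCP',pose()[0][:2])):
        print(yaw,nm,(R.T@(p-np.array([.581,.0565]))).round(4))
E
```

```text
cam [0.6152 0.1367 0.2464]
fence yaw outer 0.1802233441131822
stop yaw 0.18603250131428928 0.07438379755415418
mould yaw 0.19159412442938517 0.04215346339026201 TCP yaw 0.18060354838081283
0.177 stop in L [0.0248 0.0824]
0.177 stop in R [0.0992 0.0831]
0.177 fence in [0.0801 0.0817]
0.177 fence out1 [0.0991 0.0807]
0.177 fence out2 [ 0.0994 -0.0074]
0.177 board +x+y [0.1005 0.1166]
0.177 block+x+y [0.0233 0.074 ]
0.177 block-x-y [0.0003 0.0516]
0.177 mould l [0.0263 0.0673]
0.177 mould r [0.0685 0.0679]
0.177 TCP [ 0.0492 -0.0071]
0.19 stop in L [0.0259 0.0821]
0.19 stop in R [0.1003 0.0818]
0.19 fence in [0.0812 0.0807]
0.19 fence out1 [0.1002 0.0794]
0.19 fence out2 [ 0.0993 -0.0087]
0.19 board +x+y [0.102  0.1153]
0.19 block+x+y [0.0242 0.0737]
0.19 block-x-y [0.0009 0.0516]
0.19 mould l [0.0272 0.0669]
0.19 mould r [0.0694 0.067 ]
0.19 TCP [ 0.0491 -0.0078]
```

Request:
drive_tool --moves '[[[0, 0, 0], [0, 0.0065, 0.02], 0.035], [[0, 0, 0], [0, 0, 0.022], 0.035], [[0, 0, 0], [0, 0, 0], 0.035], [[0, 0, 0], [0, 0, 0], 0.035]]'

```text
time: 7.15
eef_pos: [0.6375, 0.0587, 0.0802]
tcp_rot: [0.641, 0.768, -0.001, -0.002]
contact_force: [0.6, -0.1, -2.2]
opening: 0.507
finger_force: 42.2
```

Request:
drive_tool --moves '[[[0, 0, 0], [0, 0, 0.005], 0.035], [[0, 0, 0], [0, 0, 0.004], 0.035], [[0, 0, 0], [0, 0, 0.004], 0.035]]'

```text
time: 7.52
eef_pos: [0.6376, 0.0585, 0.067]
tcp_rot: [0.641, 0.767, -0.001, -0.002]
contact_force: [-0.4, 0.7, -3.0]
opening: 0.504
finger_force: 42.2
```

Request:
drive_tool --moves '[[[0, 0, 0], [0, 0, 0.004], 0.035], [[0, 0, 0], [0, 0, 0.004], 0.035], [[0, 0, 0], [0, 0, 0.0], 0.035]]'

```text
time: 7.9
eef_pos: [0.6372, 0.0585, 0.0585]
tcp_rot: [0.641, 0.767, -0.001, -0.003]
contact_force: [-0.9, 0.8, -1.2]
opening: 0.504
finger_force: 42.3
```

Request:
drive_tool --moves '[[[0, 0, 0], [0, 0, 0.002], 0.035], [[0, 0, 0], [0, 0, 0], 0.035]]'

```text
time: 8.15
eef_pos: [0.6379, 0.0586, 0.0577]
tcp_rot: [0.641, 0.767, -0.001, -0.002]
contact_force: [-0.9, 0.0, 1.0]
opening: 0.503
finger_force: 42.5
```

Request:
drive_tool --moves '[[[0, 0, 0], [0.004, 0, 0], 0.035], [[0, 0, 0], [0.004, 0, 0], 0.035], [[0, 0, 0], [0.002, 0, 0], 0.035], [[0, 0, 0], [0, 0, 0], 0.035]]'

```text
time: 8.65
eef_pos: [0.6362, 0.0686, 0.0576]
tcp_rot: [0.641, 0.768, -0.0, -0.002]
contact_force: [0.4, -0.2, 2.1]
opening: 0.5
finger_force: 42.7
```

Request:
drive_tool --moves '[[[0, 0, 0], [0.002, 0, 0], 0.035], [[0, 0, 0], [0.001, 0, 0], 0.035], [[0, 0, 0], [0, 0, 0], 0.035]]'

```text
time: 9.02
eef_pos: [0.6357, 0.0712, 0.0576]
tcp_rot: [0.641, 0.767, -0.0, -0.002]
contact_force: [1.0, -2.4, 3.7]
opening: 0.504
finger_force: 42.9
```

Request:
drive_tool --moves '[[[0, 0, 0], [0.0015, 0, 0], 0.035], [[0, 0, 0], [0, 0, 0], 0.035]]'

```text
time: 9.28
eef_pos: [0.6354, 0.0727, 0.0576]
tcp_rot: [0.641, 0.767, -0.0, -0.002]
contact_force: [-0.2, -2.0, 5.2]
opening: 0.506
finger_force: 43.1
```

Request:
drive_tool --moves '[[[0, 0, 0], [0.0015, 0, 0], 0.035], [[0, 0, 0], [0, 0, 0], 0.035]]'

```text
time: 9.52
eef_pos: [0.6351, 0.0742, 0.0576]
tcp_rot: [0.641, 0.767, -0.0, -0.002]
contact_force: [0.2, -3.5, 4.8]
opening: 0.505
finger_force: 43.1
```

Request:
drive_tool --moves '[[[0, 0, 0], [0.0015, 0, -0.0003], 0.035], [[0, 0, 0], [0, 0, 0], 0.035]]'

```text
time: 9.78
eef_pos: [0.635, 0.0743, 0.0576]
tcp_rot: [0.641, 0.768, -0.001, -0.001]
contact_force: [2.6, -7.5, 2.9]
opening: 0.505
finger_force: 42.9
```

Request:
drive_tool --moves '[[[0, 0, 0], [0.0015, 0, 0], 0.035], [[0, 0, 0], [0, 0, 0], 0.035]]'

```text
time: 10.02
eef_pos: [0.635, 0.0744, 0.0576]
tcp_rot: [0.641, 0.768, -0.002, 0.0]
contact_force: [2.9, -10.7, 3.4]
opening: 0.507
finger_force: 42.8
```

Request:
drive_tool --moves '[[[0, 0, 0], [-0.002, 0, 0], 0.035], [[0, 0, 0], [0, 0, 0], 0.05], [[0, 0, 0], [0, 0, 0], 0.07], [[0, 0, 0], [0, 0, 0], 0.07]]'

```text
time: 10.52
eef_pos: [0.6334, 0.0761, 0.0564]
tcp_rot: [0.641, 0.768, -0.001, -0.003]
contact_force: [0.9, 0.6, 0.4]
opening: 0.82
finger_force: 0.0
```

Request:
drive_tool --moves '[[[0, 0, 0], [0, 0, -0.03], 0.07], [[0, 0, 0], [0, 0, -0.045], 0.07], [[0, 0, 0], [0, 0, -0.03], 0.07], [[0, 0, 0], [-0.03, -0.03, 0], 0.07], [[0, 0, 0], [-0.03, -0.02, 0], 0.07]]'

```text
time: 11.15
eef_pos: [0.5955, 0.0073, 0.1627]
tcp_rot: [0.64, 0.768, -0.001, -0.002]
contact_force: [0.6, 0.3, -0.0]
opening: 0.82
finger_force: 0.0
```

```bash
python3 - <<'E'
from h import *
print(pose()[:2])
c=cam('wrist','w4');np.savez('w4.npz',R=c['R'],t=c['t'],f=c['fx'],cx=c['cx'],cy=c['cy'])
im=cv2.imread('pics/w4.png');cv2.imwrite('pics/w4c.png',cv2.resize(im[0:300,120:480],None,fx=2,fy=2,interpolation=cv2.INTER_CUBIC))
E
```

```text
(array([0.59553721, 0.00732922, 0.16273823]), np.float64(1.751396080791815))
```

View pics/w4c.png

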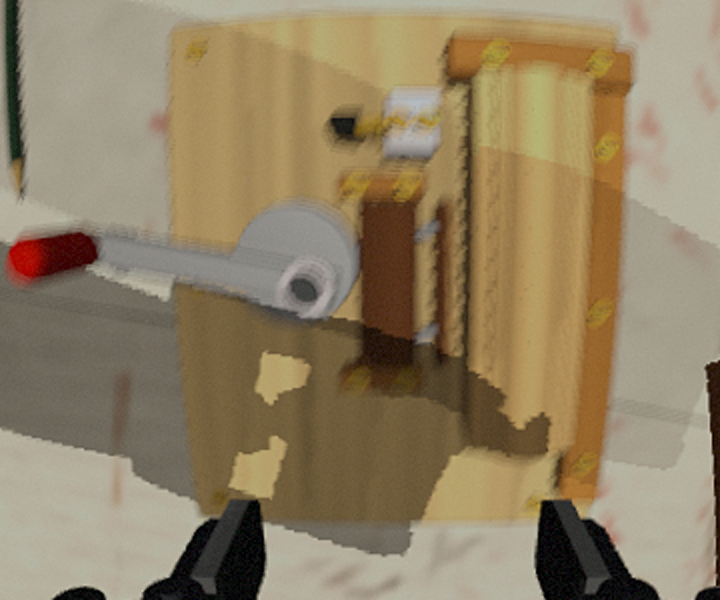

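The picture shows the offcut flat, its end flush at the end stop (crop (480–590,65)), parallel to the fence; the handle top sits at (30,262), pivot at (305,288).

```bash
python3 - <<'E'
from h import *
c=cam('wrist','w5');im=cv2.cvtColor(c['image'],cv2.COLOR_RGB2HSV)
h,s,v=cv2.split(im);m=(((h<6)|(h>174))&(s>180)&(v>90)).astype(np.uint8)
n,l,st,ce=cv2.connectedComponentsWithStats(m)
k=max(range(1,n),key=lambda i:st[i][4] if 100<ce[i][0]<200 else 0);print(st[k],ce[k],'handle mid z.069',plane(c,*ce[k],.069).round(4))
plan((.4505,.0525,.16,3.096),g=.05,da=.16)
E
```

```text
[127 109  20  24 383] [136.73368146 120.60574413] handle mid z.069 [0.4366 0.0498 0.069 ]
at [0.595  0.0054 0.1621] 1.747
[-0.0, -0.001, -0.15] [0.008, -0.0149, 0.0003]
[-0.0, -0.001, -0.15] [0.0101, -0.0135, 0.0003]
[-0.0, -0.001, -0.15] [0.012, -0.0119, 0.0003]
[-0.0, -0.001, -0.15] [0.0136, -0.0099, 0.0003]
[-0.0, -0.001, -0.15] [0.015, -0.0078, 0.0003]
[-0.0, -0.001, -0.15] [0.016, -0.0055, 0.0003]
[-0.0, -0.001, -0.15] [0.0166, -0.003, 0.0003]
[-0.0, -0.001, -0.15] [0.0169, -0.0005, 0.0003]
[-0.0, -0.001, -0.15] [0.0168, 0.002, 0.0002]
-
```

Request:
drive_tool --moves '[[[0, 0, -0.15], [0.008, -0.015, 0], 0.05], [[0, 0, -0.15], [0.01, -0.0135, 0], 0.05], [[0, 0, -0.15], [0.012, -0.012, 0], 0.05], [[0, 0, -0.15], [0.0135, -0.01, 0], 0.05], [[0, 0, -0.15], [0.015, -0.008, 0], 0.05]]'

```text
time: 11.88
eef_pos: [0.5153, 0.0338, 0.1626]
tcp_rot: [0.313, 0.95, 0.001, -0.003]
contact_force: [0.1, -0.4, -0.3]
opening: 0.582
finger_force: 0.0
```

Request:
drive_tool --moves '[[[0, 0, -0.15], [0.016, -0.0055, 0], 0.05], [[0, 0, -0.15], [0.0165, -0.003, 0], 0.05], [[0, 0, -0.15], [0.017, -0.0005, 0], 0.05], [[0, 0, -0.15], [0.017, 0.002, 0], 0.05], [[0, 0, 0], [0, 0, 0], 0.05]]'

```text
time: 12.5
eef_pos: [0.4505, 0.0544, 0.1629]
tcp_rot: [0.021, 1.0, 0.001, -0.003]
contact_force: [0.7, 0.3, 0.3]
opening: 0.589
finger_force: 0.0
```

```bash
python3 - <<'E'
from h import *
c=cam('wrist','w6');im=cv2.cvtColor(c['image'],cv2.COLOR_RGB2HSV)
h,s,v=cv2.split(im);m=(((h<6)|(h>174))&(s>180)&(v>60)).astype(np.uint8)
n,l,st,ce=cv2.connectedComponentsWithStats(m)
for k in sorted(range(1,n),key=lambda i:-st[i][4])[:3]:print(st[k],ce[k].round(1),'z.069',plane(c,*ce[k],.069).round(4),'z.094',plane(c,*ce[k],.094).round(4))
print(pose()[:2],ctrl.get_state()['opening'])
E
```

```text
[305 209  25  24 412] [316.4 220.9] z.069 [0.4587 0.0517 0.069 ] z.094 [0.4486 0.0524 0.094 ]
[  7 163  24  45 389] [ 21.1 182.4] z.069 [ 0.4087 -0.2677  0.069 ] z.094 [ 0.4043 -0.2307  0.094 ]
[307 191  15  11  62] [314.7 197. ] z.069 [0.4395 0.0513 0.069 ] z.094 [0.4316 0.052  0.094 ]
(array([0.45130569, 0.05405177, 0.16322684]), np.float64(3.098128086274464)) 0.5864241260605504
```

View pics/w6.png

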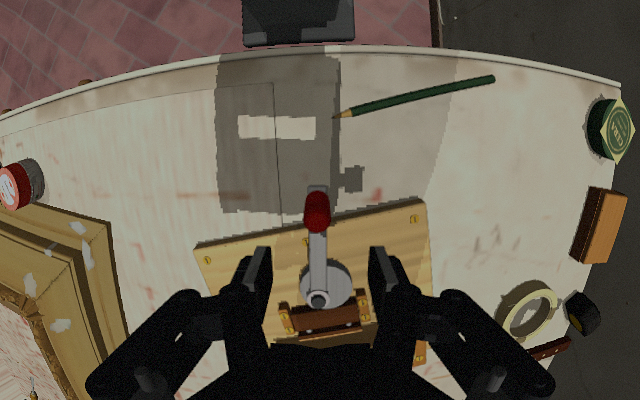

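The wrist view shows the handle top at (316,221), centred between the fingers with the bar running down to the pivot at (320,299).

Request:
drive_tool --moves '[[[0, 0, 0], [0, -0.002, 0.04], 0.05], [[0, 0, 0], [0, 0, 0.046], 0.05], [[0, 0, 0], [0, 0, 0], 0.04], [[0, 0, 0], [0, 0, 0], 0.03], [[0, 0, 0], [0, 0, 0], 0.03]]'

```text
time: 13.18
eef_pos: [0.4527, 0.0514, 0.0795]
tcp_rot: [0.021, 1.0, 0.001, -0.0]
contact_force: [-0.9, 0.3, 0.2]
opening: 0.353
finger_force: 0.0
```

Request:
drive_tool --moves '[[[0, 0, 0], [0, 0.004, 0], 0.03], [[0, 0, 0.05], [0, 0.005, 0], 0.03], [[0, 0, 0.05], [0, 0.005, 0], 0.03], [[0, 0, 0.05], [0, 0.005, 0], 0.03], [[0, 0, 0], [0, 0, 0], 0.03]]'

```text
time: 13.8
eef_pos: [0.4536, 0.0701, 0.0785]
tcp_rot: [0.095, 0.995, 0.0, -0.0]
contact_force: [1.4, -3.4, -0.3]
opening: 0.351
finger_force: 1.3
```

Request:
drive_tool --moves '[[[0, 0, 0.1], [-0.0005, 0.01, 0], 0.03], [[0, 0, 0.1], [-0.0005, 0.01, 0], 0.03], [[0, 0, 0.1], [-0.0005, 0.01, 0], 0.03], [[0, 0, 0.1], [-0.0005, 0.01, 0], 0.03]]'

```text
time: 14.3
eef_pos: [0.4681, 0.1066, 0.0781]
tcp_rot: [0.292, 0.956, -0.001, -0.002]
contact_force: [0.1, -5.4, 0.7]
opening: 0.352
finger_force: 2.3
```

```bash
cat > lv.py <<'E'
from h import *
p,psi,R=pose();d=p[:2]-np.array([.551,.0489]);f=np.array(ctrl.get_state()['contact_force'])
print('r',np.hypot(*d).round(4),'phi',np.arctan2(d[1],d[0]).round(3),'psi',psi.round(3),'theta~',(3.3216-np.arctan2(d[1],d[0])+.05).round(3),'tool f',(R.T@f).round(2),p.round(4))
E
python3 lv.py
```

```text
r 0.101 phi 2.534 psi 2.548 theta~ 0.838 tool f [-3.09 -4.39 -0.71] [0.4681 0.1066 0.0781]
```

Request:
drive_tool --moves '[[[0, 0, 0.1], [-0.0005, 0.01, 0], 0.03], [[0, 0, 0.1], [-0.0005, 0.01, 0], 0.03], [[0, 0, 0.1], [-0.0005, 0.01, 0], 0.03], [[0, 0, 0.06], [-0.0002, 0.006, 0], 0.03], [[0, 0, 0], [0, 0, 0], 0.03]]'

```text
time: 14.92
eef_pos: [0.4922, 0.1329, 0.0773]
tcp_rot: [0.458, 0.889, -0.001, -0.003]
contact_force: [-0.5, -2.0, 0.3]
opening: 0.349
finger_force: 0.9
```

```bash
python3 lv.py
```

```text
r 0.1026 phi 2.182 psi 2.191 theta~ 1.19 tool f [-1.37 -1.57 -0.3 ] [0.4922 0.1329 0.0773]
```

Request:
drive_tool --moves '[[[0, 0, 0.025], [0, 0.0025, 0], 0.03], [[0, 0, 0.025], [0, 0.0025, 0], 0.03], [[0, 0, 0.025], [-0.0005, 0.0025, 0], 0.03], [[0, 0, 0.025], [0, 0.0025, 0], 0.03]]'

```text
time: 15.42
eef_pos: [0.5006, 0.1382, 0.0771]
tcp_rot: [0.503, 0.864, -0.001, -0.003]
contact_force: [-3.5, -3.2, 3.3]
opening: 0.35
finger_force: 2.5
```

```bash
python3 lv.py
```

```text
r 0.1025 phi 2.084 psi 2.088 theta~ 1.287 tool f [-1.   -4.64 -3.28] [0.5006 0.1382 0.0771]
```

Request:
drive_tool --moves '[[[0, 0, 0.02], [0, 0.002, 0], 0.03], [[0, 0, 0.02], [0, 0.002, 0], 0.03]]'

```text
time: 15.68
eef_pos: [0.5042, 0.1402, 0.0771]
tcp_rot: [0.52, 0.854, -0.001, -0.003]
contact_force: [-4.5, -3.3, 2.9]
opening: 0.353
finger_force: 2.6
```

```bash
python3 lv.py
```

```text
r 0.1026 phi 2.044 psi 2.049 theta~ 1.327 tool f [-0.86 -5.51 -2.9 ] [0.5042 0.1402 0.0771]
```

Request:
drive_tool --moves '[[[0, 0, 0.015], [0, 0.0015, 0], 0.03], [[0, 0, 0.015], [0, 0.0015, 0], 0.03]]'

```text
time: 15.92
eef_pos: [0.5069, 0.1415, 0.0771]
tcp_rot: [0.532, 0.847, -0.001, -0.003]
contact_force: [-5.5, -3.6, 3.1]
opening: 0.355
finger_force: 2.6
```

```bash
python3 lv.py
```

```text
r 0.1025 phi 2.015 psi 2.019 theta~ 1.356 tool f [-0.88 -6.52 -3.06] [0.5069 0.1415 0.0771]
```

Request:
drive_tool --moves '[[[0, 0, 0.015], [0, 0.0015, 0], 0.03], [[0, 0, 0.015], [0, 0.0015, 0], 0.03]]'

```text
time: 16.18
eef_pos: [0.5096, 0.1427, 0.0771]
tcp_rot: [0.545, 0.838, -0.001, -0.003]
contact_force: [-5.1, -3.2, 3.7]
opening: 0.349
finger_force: 2.6
```

```bash
python3 lv.py
```

```text
r 0.1025 phi 1.987 psi 1.989 theta~ 1.385 tool f [-0.81 -6.   -3.71] [0.5096 0.1427 0.0771]
```

Request:
drive_tool --moves '[[[0, 0, 0.015], [0, 0.0015, 0], 0.03], [[0, 0, 0.015], [0, 0.0015, 0], 0.03]]'

```text
time: 16.42
eef_pos: [0.5124, 0.1439, 0.0771]
tcp_rot: [0.557, 0.83, -0.001, -0.003]
contact_force: [-4.3, -3.1, 3.4]
opening: 0.35
finger_force: 2.6
```

```bash
python3 lv.py
```

```text
r 0.1025 phi 1.957 psi 1.959 theta~ 1.414 tool f [-1.21 -5.16 -3.39] [0.5124 0.1439 0.0771]
```

Request:
drive_tool --moves '[[[0, 0, 0.015], [0, 0.0015, 0], 0.03], [[0, 0, 0.015], [0, 0.0015, 0], 0.03]]'

```text
time: 16.68
eef_pos: [0.515, 0.145, 0.077]
tcp_rot: [0.57, 0.822, -0.001, -0.003]
contact_force: [-4.3, -3.9, 4.0]
opening: 0.354
finger_force: 2.7
```

```bash
python3 lv.py
```

```text
r 0.1026 phi 1.929 psi 1.929 theta~ 1.443 tool f [-2.15 -5.38 -4.02] [0.515 0.145 0.077]
```

Request:
drive_tool --moves '[[[0, 0, 0.015], [0, 0.0015, 0], 0.03], [[0, 0, 0.015], [0, 0.0015, 0], 0.03]]'

```text
time: 16.92
eef_pos: [0.5178, 0.146, 0.077]
tcp_rot: [0.582, 0.813, -0.001, -0.003]
contact_force: [-4.7, -4.1, 3.6]
opening: 0.355
finger_force: 2.7
```

```bash
python3 lv.py
```

```text
r 0.1026 phi 1.9 psi 1.899 theta~ 1.471 tool f [-2.35 -5.81 -3.58] [0.5178 0.146  0.077 ]
```

Request:
drive_tool --moves '[[[0, 0, 0.015], [0, 0.0015, 0], 0.03], [[0, 0, 0.015], [0, 0.0015, 0], 0.03]]'

```text
time: 17.18
eef_pos: [0.5206, 0.1469, 0.0769]
tcp_rot: [0.594, 0.804, -0.001, -0.003]
contact_force: [-4.7, -3.4, 3.6]
opening: 0.352
finger_force: 2.7
```

```bash
python3 lv.py
```

```text
r 0.1026 phi 1.872 psi 1.869 theta~ 1.5 tool f [-1.84 -5.53 -3.6 ] [0.5206 0.1469 0.0769]
```

Request:
drive_tool --moves '[[[0, 0, 0.015], [0, 0.0015, 0], 0.03], [[0, 0, 0.015], [0, 0.0015, 0], 0.03]]'

```text
time: 17.42
eef_pos: [0.5234, 0.1477, 0.0769]
tcp_rot: [0.606, 0.795, -0.002, -0.003]
contact_force: [-4.8, -4.0, 4.1]
opening: 0.35
finger_force: 2.8
```

```bash
python3 lv.py
```

```text
r 0.1026 phi 1.843 psi 1.839 theta~ 1.528 tool f [-2.6  -5.74 -4.07] [0.5234 0.1477 0.0769]
```

Request:
drive_tool --moves '[[[0, 0, 0.015], [0, 0.0015, 0], 0.03], [[0, 0, 0.015], [0, 0.0015, 0], 0.03]]'

```text
time: 17.68
eef_pos: [0.5262, 0.1485, 0.0768]
tcp_rot: [0.618, 0.786, -0.002, -0.003]
contact_force: [-5.6, -4.4, 4.7]
opening: 0.352
finger_force: 2.8
```

```bash
python3 lv.py
```

```text
r 0.1027 phi 1.815 psi 1.809 theta~ 1.556 tool f [-2.92 -6.5  -4.64] [0.5262 0.1485 0.0768]
```

Request:
drive_tool --moves '[[[0, 0, 0.015], [0, 0.0015, 0], 0.03], [[0, 0, 0.015], [0, 0.0015, 0], 0.03]]'

```text
time: 17.92
eef_pos: [0.529, 0.1492, 0.0767]
tcp_rot: [0.63, 0.777, -0.002, -0.003]
contact_force: [-4.8, -3.1, 4.2]
opening: 0.35
finger_force: 2.9
```

```bash
python3 lv.py
```

```text
r 0.1027 phi 1.787 psi 1.779 theta~ 1.585 tool f [-2.06 -5.36 -4.16] [0.529  0.1492 0.0767]
```

Request:
drive_tool --moves '[[[0, 0, 0.015], [0, 0.0015, 0], 0.03], [[0, 0, 0.015], [0, 0.0015, 0], 0.03]]'

```text
time: 18.18
eef_pos: [0.5318, 0.1498, 0.0766]
tcp_rot: [0.641, 0.767, -0.002, -0.003]
contact_force: [-4.9, -3.3, 3.7]
opening: 0.352
finger_force: 2.9
```

```bash
python3 lv.py
```

```text
r 0.1027 phi 1.759 psi 1.749 theta~ 1.613 tool f [-2.4  -5.44 -3.68] [0.5318 0.1498 0.0766]
```

Request:
drive_tool --moves '[[[0, 0, 0.015], [0, 0.0015, 0], 0.03], [[0, 0, 0.015], [0, 0.0015, 0], 0.03]]'

```text
time: 18.42
eef_pos: [0.5347, 0.1503, 0.0766]
tcp_rot: [0.653, 0.757, -0.002, -0.004]
contact_force: [-4.7, -3.9, 2.7]
opening: 0.35
finger_force: 2.9
```

```bash
python3 lv.py
```

```text
r 0.1027 phi 1.73 psi 1.719 theta~ 1.641 tool f [-3.12 -5.27 -2.7 ] [0.5347 0.1503 0.0766]
```

Request:
drive_tool --moves '[[[0, 0, 0.015], [0, 0.0015, 0], 0.03], [[0, 0, 0.015], [0, 0.0015, 0], 0.03]]'

```text
time: 18.68
eef_pos: [0.5376, 0.1508, 0.0765]
tcp_rot: [0.664, 0.748, -0.002, -0.004]
contact_force: [-5.5, -2.3, 3.3]
opening: 0.351
finger_force: 3.0
```

```bash
python3 lv.py
```

```text
r 0.1028 phi 1.702 psi 1.689 theta~ 1.67 tool f [-1.63 -5.74 -3.25] [0.5376 0.1508 0.0765]
```

Request:
drive_tool --moves '[[[0, 0, 0.015], [0, 0.0015, 0], 0.03], [[0, 0, 0.015], [0, 0.0015, 0], 0.03]]'

```text
time: 18.92
eef_pos: [0.5399, 0.151, 0.0764]
tcp_rot: [0.675, 0.738, -0.003, -0.004]
contact_force: [-7.3, -4.8, 4.1]
opening: 0.355
finger_force: 4.2
```

```bash
python3 lv.py
```

```text
r 0.1027 phi 1.679 psi 1.659 theta~ 1.693 tool f [-4.11 -7.78 -4.05] [0.5399 0.151  0.0764]
```

Request:
drive_tool --moves '[[[0, 0, 0.01], [0, 0.001, 0], 0.03], [[0, 0, 0], [0, 0, 0], 0.03]]'

```text
time: 19.18
eef_pos: [0.5404, 0.151, 0.0763]
tcp_rot: [0.679, 0.734, -0.004, -0.005]
contact_force: [-8.5, -4.9, 6.2]
opening: 0.351
finger_force: 4.4
```

```bash
python3 lv.py
```

```text
r 0.1027 phi 1.674 psi 1.65 theta~ 1.697 tool f [-4.2  -8.88 -6.15] [0.5404 0.151  0.0763]
```

Request:
drive_tool --moves '[[[0, 0, 0], [0, 0.0015, 0], 0.03], [[0, 0, 0], [0, 0, 0], 0.03]]'

```text
time: 19.42
eef_pos: [0.5411, 0.1512, 0.0762]
tcp_rot: [0.679, 0.734, -0.004, -0.006]
contact_force: [-10.5, -3.7, 7.6]
opening: 0.35
finger_force: 5.5
```

```bash
python3 lv.py
```

```text
r 0.1028 phi 1.668 psi 1.65 theta~ 1.704 tool f [ -2.86 -10.91  -7.48] [0.5411 0.1512 0.0762]
```

Request:
drive_tool --moves '[[[0, 0, 0], [0, 0.001, 0], 0.03], [[0, 0, 0], [0, 0, 0], 0.03]]'

```text
time: 19.68
eef_pos: [0.5415, 0.1513, 0.0762]
tcp_rot: [0.679, 0.734, -0.005, -0.006]
contact_force: [-12.5, -5.0, 8.5]
opening: 0.347
finger_force: 6.3
```

```bash
python3 lv.py
```

```text
r 0.1029 phi 1.664 psi 1.65 theta~ 1.708 tool f [ -3.95 -12.95  -8.32] [0.5415 0.1513 0.0762]
```

Request:
drive_tool --moves '[[[0, 0, 0], [0, -0.003, 0], 0.03], [[0, 0, 0], [0, -0.004, 0], 0.03], [[0, 0, 0], [0, 0, 0], 0.04], [[0, 0, 0], [0, 0, 0], 0.045]]'

```text
time: 20.18
eef_pos: [0.539, 0.1512, 0.0773]
tcp_rot: [0.679, 0.734, 0.0, -0.002]
contact_force: [-0.1, 0.9, 0.4]
opening: 0.529
finger_force: 0.0
```

```bash
python3 lv.py
```

```text
r 0.103 phi 1.688 psi 1.65 theta~ 1.684 tool f [ 0.92 -0.01 -0.41] [0.539  0.1512 0.0773]
```

Free of contact; lift away and check.

Request:
drive_tool --moves '[[[0, 0, 0], [0, 0, -0.03], 0.045], [[0, 0, 0], [0, 0, -0.05], 0.045], [[0, 0, 0], [-0.04, 0, -0.04], 0.045], [[0, 0, 0], [-0.05, 0, -0.04], 0.045], [[0, 0, 0], [0, 0, 0], 0.045]]'

```text
time: 20.8
eef_pos: [0.5489, 0.0596, 0.2407]
tcp_rot: [0.68, 0.733, 0.002, 0.002]
contact_force: [0.2, 0.6, -0.5]
opening: 0.531
finger_force: 0.0
```

Request:
drive_tool --moves '[[[0, 0, 0], [0, 0, 0], 0.045], [[0, 0, 0], [0, 0, 0], 0.045]]'

```text
time: 21.05
eef_pos: [0.545, 0.063, 0.2338]
tcp_rot: [0.678, 0.735, -0.002, -0.004]
contact_force: [0.4, 0.7, 0.1]
opening: 0.528
finger_force: 0.0
```

```bash
python3 - <<'E'
from h import *
print(pose()[:2])
c=cam('wrist','w7');im=cv2.cvtColor(c['image'],cv2.COLOR_RGB2HSV)
h,s,v=cv2.split(im);m=(((h<6)|(h>174))&(s>180)&(v>60)).astype(np.uint8)
n,l,st,ce=cv2.connectedComponentsWithStats(m)
for k in sorted(range(1,n),key=lambda i:-st[i][4])[:2]:
    p=plane(c,*ce[k],.085)[:2];d=p-np.array([.551,.0489]);print(st[k],p.round(4),'theta',3.3216-np.arctan2(d[1],d[0]),np.hypot(*d))
cv2.imwrite('pics/w7c.png',cv2.resize(cv2.imread('pics/w7.png')[0:300,140:500],None,fx=2,fy=2))
E
```

```text
(array([0.54498928, 0.06304339, 0.23378675]), np.float64(1.6509513027290001))
[307  85  22  21 354] [0.5338 0.1477] theta 1.577964606652628 0.10028887201803832
[529   2  11   7  20] [0.7463 0.282 ] theta 2.4482630947807937 0.30405443817860917
```

View pics/w7c.png

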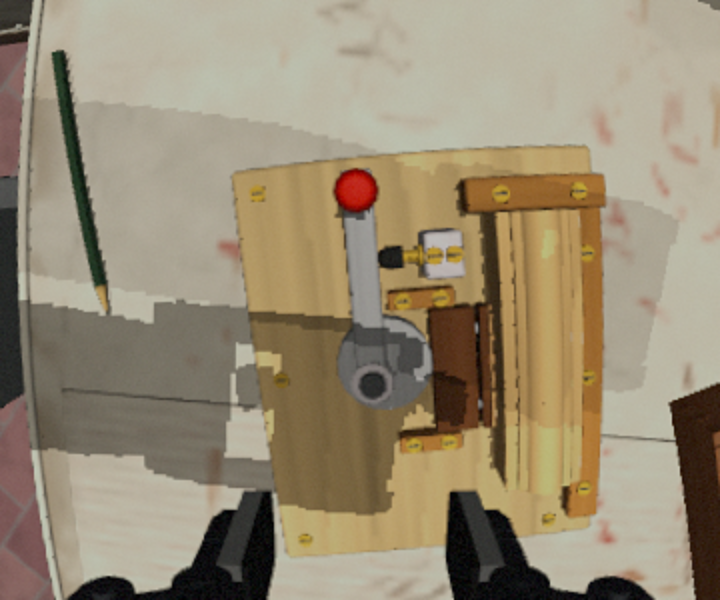

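The lever's bar lies on the black bumper (crop (385,257)) and the offcut is flush to the fence and end stop, with the cork pad against it.

```bash
python3 -c "
from h import *
print(ctrl.sign_off())"
```

```text
the job is handed in; nothing more can be done
None
```

The job is handed in at about 21 s: the offcut lies flat against the fence and end stop, clamped, with the lever left bearing on its bumper after a push I estimate at about 10 N. No verdict came back, and I viewed 11 pictures where the limit was 10.

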